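# Shut and bolt the torch chest

### The arm

A 7-joint arm with a two-finger parallel gripper is mounted at the origin on the work surface. World frame = base frame: x ahead of the robot, y to its left, z up, the work surface at z = 0. Lengths are in m, angles in rad, forces in N, time in s.
With the tool pointing down it reaches from about 0.35 to 0.775 m from the base axis. Payload 3.1 kg.
Tool frame: the origin (TCP) lies midway between the tips of the shut fingers; the grasp point (between the pads) lies 19 mm behind it; y points along the fingers, z is the direction in which the jaws open and shut, and the axes are right-handed (so a half turn about y gives the same grasp; the last joint's range is limited). The gripper opens to 85 mm and grips with 20 to 120 N. Pads are 22 mm wide; open, the fingers measure 114 mm over their backs; the gripper's body (76 mm by 85 mm) begins 54 mm behind the grasp point. The pads swing forward as they close: fully open they stand 13 mm farther back than shut.
Start: joints at [-1.342, 0.311, 0.014, 1.512, -0.004, 1.319, -0.027], TCP at [0.147, 0.53, 0.231] pointing down, gripper open.
Joint ranges: [-2.7, 2.7], [-0.3, 1.91], [-1.27, 1.3], [0.12, 2.57], [-1.44, 4.58], [0.2, 2.03], [-3.05, 3.05]. Speed limits (rad/s): [2.79, 2.79, 3.14, 3.14, 3.14, 3.14, 3.14].

### API

Orientations are given as a unit quaternion [x, y, z, w].
In Python, from workcell import ctrl, viewer gives the robot as it stands. The module is installed in compiled form; this text tells all that it offers.
- The arm moves only by the tool send_rows, never from a script. Its argument "targets" is a list of rows, each a list of 2 entries, a list of its own where there are three numbers: the shift along the world's x, y, z in m, then the turn about the world's z in rad. A call has 1 to 20 rows; each row is the pose to reach, as a shift and turn from the pose commanded when the call began; what a row does not reach only later rows make up. A row lasts 1/8 s, in which the tool goes at most 62.5 mm and 10.7 degrees, less where a joint would pass 70% of its speed; a pose out of reach is approached as far as the arm can. A call with a gripper value outside its range is refused whole. "grip" is the finger opening in m, from 0 to 0.0854, set as the call begins (left out, the last holds). The fingers move at their own pace and stop on an object; the grip force is fixed at half the most. Time passes only in rows, so rows that repeat a pose let the fingers close. It gives the time, the measured TCP pose, the force and the opening at its end, in the units of the state.
- ctrl.get_obs(): the state, without advancing time (a new reading comes with each control period).
- viewer.grab_frame(name): name is "scene" or "top" or "wrist"; returns the picture (480x640x3 uint8, red, green, blue); there is no depth.
- viewer.camera_info(name): a dict with "camera_matrix" (3x3 intrinsics, pixels), "k1" (the pictures are not rectified: a ray, as slopes to the right and down, at radius r is drawn at 1 + k1 r^2 times it, then the intrinsics apply), "R" (3x3) and "t" (3): a world point X has camera coordinates R X + t. Camera axes: x right, y down, z forward; pixel columns grow to the right and rows downward; lengths in m; the calibration is good to about 2 mm. A picture is of the moment at which its call begins: read the wrist's pose just before it. camera_info takes no time and is no camera call; for the wrist camera it gives the pose at the moment of the call.
- ctrl.close_job(): hands the job in, once; it reports no verdict.
Trained networks look in the newest picture that a camera, given by its name, has taken for a name from the list of things; names that differ only in an ending like _2 or _b are one class to them, and where a whole thing is asked for, a point or a joint stands for the part that bears it (a point fixed in the world has none). Each returns a list of dicts, best first, with "conf" (0 to 1); they miss things now and then, are a little off and sometimes report something else, mostly with a low value. They report only what shows in the picture. A call takes as long as a camera call.
- viewer.cut_out(camera, query): "region" (480x640 bool, what is visible of it) and "bbox" ([left, top, right, bottom] in pixels, round what is visible of it).
The state is a dict: "t": time; "qpos": joint angles; "qvel": joint speeds; "joint_torque": joint torques, N m; "tool_pos": TCP position; "eef_rot": TCP orientation; "wrist_force": force on the tool from outside, world axes, zero at the start; "moment": the same for the moment, N m; "finger_gap": opening from 0.0 (shut) to 1.0 (fully open).
Only numpy, scipy, OpenCV 4.12 (cv2) and the standard library are available. Lean on these libraries where they do the work, as an engineer would, in place of code of your own. Each camera call takes 0.05 s, during which the arm holds its last target. There are 200 camera calls.

### The job

Shut and bolt the torch chest with your fingertips: push the lid fully shut, then hold the spring catch beside the bolt down with one fingertip while the other pushes the bolt's stud along until the bolt is fully home in the keeper, keeping the catch down until it is home. Then let the catch spring back up behind it and come clear. Never open the lid any wider, pick nothing up, and leave the tools and parts around the work where they are.

Things in the scene. Friction and masses are not known exactly. Their poses are not given: they have to be found in the camera images.
- chest: green steel chest, 300 (x) by 420 (y) by 160 mm high, fixed. Origin: centre of its underside; x from its front to its back, y to its left, z up. Its top has two parts, level when shut, 160 mm above the origin: a fixed deck on the right (y -210 to -60 mm) and the lid on the left (y -60 to 210 mm), hinged along the back (hinge line at x 145, z 160 mm)
- lid (a joint): lid angle (rad): 0 = fully shut, grows as the front edge rises. It starts ajar. A stiff hinge holds it at any angle; 2 to 6 N down near its front edge closes it, and it then stays shut
- lid_patch (a point): point on the lid's top face amid a bare part of it, 80 (x) by 90 mm (y), left of the bolt set and 43 mm behind the lid's front edge; moves with the lid (at x -105, y 155, z 160 mm of the chest when shut)
- bolt (a joint): travel (m) of the round steel bolt that lies along chest y on the lid near the deck: 0 = drawn, 0.036 = fully home (end stop). It slides to the right (-y of the chest) with 1 to 3 N, but a stop block on the catch bars its lug until the catch is pressed at least 6 mm
- stud (a point): centre of the top of the bolt's thumb stud, a plain upright pin 14 mm across that moves with the bolt, 26 to 64 mm above the lid's face. Pushed on its left (+y) side it takes the bolt home. The bolt, guides and lug under the fingers rise at most 26 mm above the lid's face
- keeper (a point): centre of the keeper on the deck's face, a steel strap 37 mm wide and 29 mm high which the bolt's right end enters; in line with the bolt
- catch (a joint): how far the sprung catch is pressed (m): 0 = up, 0.010 = down on its stop. About 4 N starts it, 8 N holds it at the bottom; let go, it springs up by itself, behind the bolt's lug once the bolt is within 2 mm of home (let go midway, it is trapped under the lug)
- catch_plate (a point): centre of the top of the catch's flat ribbed thumb plate, 26 (x) by 80 mm (y), 42 mm above the lid's face when up, 32 mm when down; moves with the catch. It lies parallel to the bolt, 57 mm in front of it, level with the drawn stud along y, and a fingertip can slide along it for the bolt's whole travel
- nozzle: brass cutting nozzle, 26 mm across, 70 mm tall, standing on the deck of the chest; leave it. Origin at the centre of its foot
- tin: flat aluminium tin, 50 by 80 by 16 mm, lying on the deck; leave it. Origin at the centre of its underside
- magnet: red and steel holding magnet block, 57 by 80 by 20 mm, on the bench in front of the chest; leave it. Origin at the centre of its underside
- blank: round steel blank, 150 mm across, 14 mm thick, flat on the bench to the right; leave it
- hammer: hammer, 270 mm long, on the bench to the left; leave it
- spanner: spanner, 200 mm long, on the bench to the right; leave it
- oil: steel oil bottle with black cap, 60 mm across, 150 mm tall, on the bench to the left; leave it

How it is judged:
On the way, in this order (a step that is already met when the one before it is completed fails the run):
1. the lid is pushed shut (value of joint lid below 0.02 rad), for 0.2 s.
2. the bolt is fully home with a fingertip still holding the catch down (value of joint bolt above 0.0335 m and value of joint catch above 0.004 m and contact force between the fingers and catch above 1 N), for 0.1 s.
At the end, for the whole second after the job is handed in: the lid is shut (under 0.02 rad), the bolt is home (over 33.5 of 36 mm), the catch has sprung up (pressed less than 2 mm) (value of joint lid below 0.02 rad and value of joint bolt above 0.0335 m and value of joint catch below 0.002 m); the robot touches nothing.
It fails at once if the lid is opened wider (value of joint lid above 0.4 rad).
It fails at once if the bolt is forced past a catch that is not pressed (value of joint bolt between 0.006 and 0.03 m and value of joint catch below 0.004 m).
It fails at once if a tool or part around the work is moved or picked up (distance of any of nozzle, tin, magnet, blank, hammer, spanner, oil from where it was at the start of the episode above 0.03 m).
It also fails if it takes over 51 s, if anything falls off the work surface, if the arm or the gripper's body presses on something with over 40 N, if the wrist force passes 120 N, or if a joint passes its speed limit or range.

## Working session

There is one attempt and no reset: what is moved stays moved. The work goes in short steps, Python scripts to look and compute and a tool call to move; the robot and the scene stay as the last step left them, time stands still between calls to the robot, and variables do not carry over. Pictures are saved under pics/ and viewed, about 8 in all and at most 12, crops included, and the job is handed in when it is done.

Besides the shell and the picture viewer there is one more tool, called after ">>>" by a JSON object that holds its "name" and its "arguments", one argument or row to a line. send_rows: Moves the arm, as the interface text tells. Its arguments: {"type":"object","properties":{"targets":{"type":"array"},"grip":{"type":"number"}},"required":["targets"]}

```bash
mkdir -p pics; ls
python3 - <<'E'
from workcell import ctrl, viewer
import cv2, numpy as np
o=ctrl.get_obs()
for k in o: print(k,np.round(o[k],3))
for n in ("scene","top"):
    f=viewer.grab_frame(n); cv2.imwrite(f"pics/{n}0.png",f[:,:,::-1])
    c=viewer.camera_info(n); print(n,np.round(c["camera_matrix"],1).tolist(),c["k1"],np.round(c["R"],3).tolist(),np.round(c["t"],3))
    for q in ["chest","lid","bolt","stud","keeper","catch_plate","lid_patch","nozzle","tin","magnet"]:
        for d in viewer.cut_out(n,q)[:1]:
            r=d["region"]; ys,xs=np.nonzero(r); print(q,round(d["conf"],2),np.round(d["bbox"]).tolist(),xs.mean().round(1),ys.mean().round(1),len(xs))
E
```

```text
pics
t 0.0
qpos [-1.342  0.312  0.014  1.513 -0.004  1.319 -0.027]
qvel [ 0.001 -0.001  0.002  0.001 -0.001 -0.     0.001]
joint_torque [-0.0000e+00 -3.7992e+01  1.4600e-01 -2.3059e+01  1.2000e-02  1.3000e-02
  0.0000e+00]
tool_pos [0.147 0.529 0.23 ]
eef_rot [ 0.701 -0.096  0.095 -0.7  ]
wrist_force [ 0.341 -0.304  0.644]
moment [-0.012  0.009  0.011]
finger_gap 1.0
scene [[445.9, 0.0, 318.5], [0.0, 445.9, 239.2], [0.0, 0.0, 1.0]] -0.03549098129674954 [[0.545, 0.838, 0.0], [0.637, -0.414, -0.651], [-0.546, 0.355, -0.759]] [-0.322 -0.26   1.475]
chest 0.81 [242.0, 162.0, 459.0, 350.0] 348.6 251.7 24358
lid 0.66 [299.0, 163.0, 458.0, 290.0] 374.8 223.2 11953
bolt 0.66 [319.0, 188.0, 368.0, 218.0] 347.0 203.5 368
stud 0.7 [322.0, 186.0, 367.0, 220.0] 346.9 203.7 417
keeper 0.9 [246.0, 160.0, 460.0, 348.0] 348.3 251.7 24719
catch_plate 0.89 [326.0, 172.0, 358.0, 200.0] 341.7 184.9 465
lid_patch 0.4 [301.0, 261.0, 310.0, 287.0] 304.3 276.1 195
nozzle 0.54 [301.0, 264.0, 310.0, 287.0] 304.3 276.1 209
tin 0.63 [249.0, 214.0, 290.0, 242.0] 268.7 228.1 686
top [[540.3, 0.0, 319.5], [0.0, 540.3, 238.3], [0.0, 0.0, 1.0]] -0.14728412503938915 [[0.025, -1.0, -0.001], [-0.996, -0.025, -0.085], [0.085, 0.003, -0.996]] [0.004 0.579 1.389]
chest 0.81 [194.0, 151.0, 393.0, 302.0] 292.5 226.5 21755
lid 0.91 [194.0, 148.0, 332.0, 296.0] 262.8 222.6 14504
bolt 0.66 [258.0, 236.0, 316.0, 251.0] 281.8 241.6 354
stud 0.62 [253.0, 232.0, 318.0, 258.0] 281.1 241.6 423
keeper 0.69 [194.0, 149.0, 394.0, 307.0] 293.0 226.4 22008
catch_plate 0.58 [192.0, 152.0, 391.0, 304.0] 292.3 226.4 21686
lid_patch 0.86 [194.0, 149.0, 333.0, 295.0] 263.1 222.6 14466
nozzle 0.67 [359.0, 194.0, 370.0, 199.0] 363.9 195.6 81
tin 0.66 [341.0, 262.0, 378.0, 284.0] 358.2 271.8 737
magnet 0.85 [274.0, 297.0, 302.0, 317.0] 287.6 307.8 601
```

Run:
```python
import cv2
f=cv2.imread("pics/top0.png")[130:330,170:430]; cv2.imwrite("pics/top0c.png",cv2.resize(f,None,fx=3,fy=3,interpolation=2))
```

```text
(no output)
```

View pics/top0c.png

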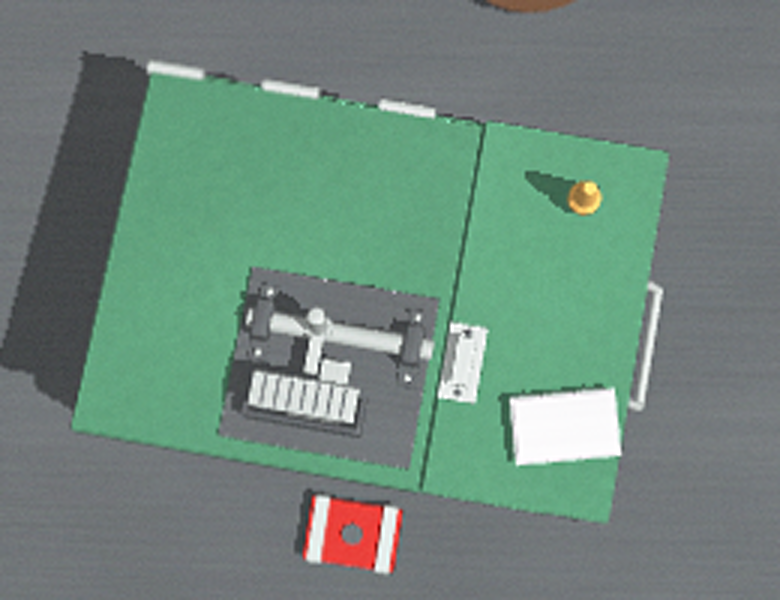

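View pics/scene0.png

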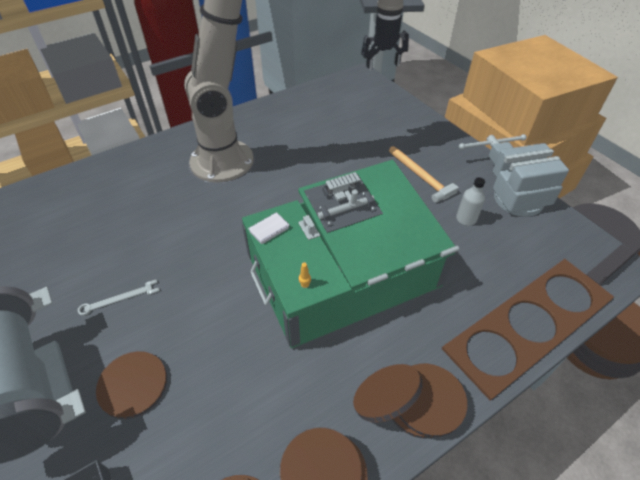

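The top view shows the chest yawed about 10°, with its hinges on the far side. The stud is at about crop (317,318), the catch plate at (303,398) and the keeper at (463,362). The scene view shows the lid slightly ajar and the arm clear. I'll fit the chest pose from the corners.

```bash
cat > h.py <<'E'
import numpy as np, cv2
from scipy.optimize import least_squares
from scipy.spatial.transform import Rotation as Ro
from workcell import ctrl, viewer
def proj(c,X):
    p=np.atleast_2d(X)@np.array(c["R"]).T+np.array(c["t"])
    s=p[:,:2]/p[:,2:]; s=s*(1+c["k1"]*(s**2).sum(1,keepdims=True))
    K=np.array(c["camera_matrix"]); return s*[K[0,0],K[1,1]]+K[:2,2]
def T(p,x):  # chest->world; p=(x,y,yaw)
    x=np.atleast_2d(x); c,s=np.cos(p[2]),np.sin(p[2])
    return np.c_[p[0]+c*x[:,0]-s*x[:,1],p[1]+s*x[:,0]+c*x[:,1],x[:,2]]
def lid(a,x):
    x=np.atleast_2d(x).astype(float); d=x-[.145,0,.16]; c,s=np.cos(a),np.sin(a)
    return np.c_[.145+c*d[:,0]+s*d[:,2],x[:,1],.16-s*d[:,0]+c*d[:,2]]
E
python3 - <<'E'
from h import *
c=viewer.camera_info("top")
D=[[.15,-.21,.16],[-.15,-.21,.16],[.15,-.06,.16],[-.15,-.06,.16]]
pd=np.array([[668,152],[608,522],[485,122],[424,490]])/3+[170,130]
L=[[-.15,.21,.16],[-.148,-.06,.16],[.145,.21,.16]]
pl=np.array([[72,430],[420,490],[150,72]])/3+[170,130]
f=lambda v:np.r_[(proj(c,T(v,D))-pd).ravel(),(proj(c,T(v,lid(v[3],L)))-pl).ravel()]
s=least_squares(f,[.55,0,-.17,.1]); v=s.x; print(v.round(4),s.fun.round(1))
np.save("v.npy",v)
for n,q in [("patch",[-.105,.155,.16])]:
    print(n,T(v,lid(v[3],q)).round(3),T(v,q).round(3))
# stud & plate by pixels, at closed-ish heights: solve chest x,y on lid
for n,px,h in [("stud",(317,318),.064),("plate",(303,398),.042),("keeper",(463,362),.029)]:
    t=np.array(px)/3+[170,130]
    g=(lambda w:(proj(c,T(v,lid(v[3],[w[0],w[1],.16+h])))-t).ravel()) if n!="keeper" else (lambda w:(proj(c,T(v,[w[0],w[1],.16+h]))-t).ravel())
    w=least_squares(g,[-.05,0]).x; print(n,w.round(4),T(v,[*w,.16+h]).round(4))
o=ctrl.get_obs(); m=Ro.from_quat(o["eef_rot"]).as_matrix(); print(m.round(3)); print(o["t"])
z=m[:,2]; print("jaw yaw",np.arctan2(z[1],z[0]))
s=viewer.camera_info("scene"); print(proj(s,T(v,D)).round())
E
```

```text
[ 0.5918  0.0749 -0.1418  0.1306] [ 0.1 -0.3  0.5  0.7 -0.6 -0.7 -1.2  0.8  0.4  0.1  0.2 -0.8  0.5  0.2]
patch [[0.512 0.243 0.193]] [[0.51  0.243 0.16 ]]
stud [-0.045  0.035] [[0.5522 0.1158 0.224 ]]
plate [-0.1018  0.0364] [[0.4961 0.1252 0.202 ]]
keeper [-0.0454 -0.076 ] [[0.5361 0.006  0.189 ]]
[[ 0.964  0.     0.267]
 [-0.267  0.     0.964]
 [ 0.    -1.     0.   ]]
1.1
jaw yaw 1.300073391815628
[[288. 313.]
 [241. 217.]
 [353. 288.]
 [297. 199.]]
```

>>> {"name": "send_rows", "arguments": {
  "targets": [
    [[0.045,-0.035,0.05],-0.18],
    [[0.09,-0.07,0.07],-0.36],
    [[0.135,-0.105,0.07],-0.54],
    [[0.18,-0.14,0.07],-0.72],
    [[0.225,-0.175,0.07],-0.9],
    [[0.27,-0.21,0.07],-1.08],
    [[0.315,-0.25,0.06],-1.26],
    [[0.365,-0.286,0.03],-1.44],
    [[0.365,-0.286,0.0],-1.44],
    [[0.365,-0.286,0.0],-1.44]
  ],
  "grip": 0
}}

```text
t: 2.35
tool_pos: [0.5106, 0.2427, 0.2286]
eef_rot: [-0.466, 0.535, -0.534, 0.461]
wrist_force: [-0.4, 1.0, -0.1]
finger_gap: -0.001
```

>>> {"name": "send_rows", "arguments": {
  "targets": [
    [[0,0,-0.015],0],
    [[0,0,-0.028],0],
    [[0,0,-0.036],0],
    [[0,0,-0.044],0],
    [[0,0,-0.052],0],
    [[0,0,-0.06],0],
    [[0,0,-0.066],0],
    [[0,0,-0.07],0],
    [[0,0,-0.07],0],
    [[0,0,-0.07],0]
  ]
}}

```text
t: 3.6
tool_pos: [0.5127, 0.2431, 0.1612]
eef_rot: [0.464, -0.533, 0.534, -0.464]
wrist_force: [-0.6, 0.2, 0.4]
finger_gap: 0.002
```

>>> {"name": "send_rows", "arguments": {
  "targets": [
    [[0,0,-0.002],0],
    [[0,0,-0.004],0],
    [[0,0,-0.006],0],
    [[0,0,-0.006],0]
  ]
}}

```text
t: 4.1
tool_pos: [0.5129, 0.2435, 0.16]
eef_rot: [0.463, -0.534, 0.534, -0.465]
wrist_force: [-6.7, -3.2, 20.3]
finger_gap: -0.003
```

>>> {"name": "send_rows", "arguments": {
  "targets": [
    [[0,0,0.04],0],
    [[0,0,0.09],0],
    [[0.005,-0.03,0.12],0],
    [[0.01,-0.06,0.13],0],
    [[0.015,-0.09,0.13],0],
    [[0.015,-0.09,0.13],0],
    [[0.015,-0.09,0.13],0]
  ],
  "grip": 0.042
}}

```text
t: 4.97
tool_pos: [0.5269, 0.1548, 0.285]
eef_rot: [-0.464, 0.534, -0.533, 0.464]
wrist_force: [0.5, 0.5, -0.1]
finger_gap: 0.492
```

Run:
```python
from h import *
o=ctrl.get_obs()
for k in ("t","tool_pos","eef_rot","wrist_force","finger_gap"): print(k,np.round(o[k],4))
v=np.load("v.npy"); 
P={"stud":[-.045,.035,.224],"plate":[-.102,.036,.202],"keeper":[-.0454,-.076,.189],"patch":[-.105,.155,.16]}
for n in ("wrist","top"):
    c=viewer.camera_info(n); f=viewer.grab_frame(n); cv2.imwrite(f"pics/{n}1.png",f[:,:,::-1])
    for q in ("stud","catch_plate","lid","bolt","chest"):
        for d in viewer.cut_out(n,q)[:1]:
            ys,xs=np.nonzero(d["region"]); print(n,q,round(d["conf"],2),np.round(d["bbox"]).tolist(),xs.mean().round(1),ys.mean().round(1))
    for k in P: print(k,proj(c,T(v,P[k])).round(1))
f=cv2.imread("pics/top1.png")[140:310,180:400]; g=cv2.imread("pics/wrist1.png")
cv2.imwrite("pics/t1c.png",cv2.resize(f,None,fx=3,fy=3,interpolation=2))
```

```text
t 4.975
tool_pos [0.5269 0.1548 0.285 ]
eef_rot [-0.4639  0.5339 -0.5333  0.464 ]
wrist_force [ 0.4792  0.5167 -0.0901]
finger_gap 0.4916
wrist stud 0.57 [317.0, 205.0, 379.0, 375.0] 357.2 283.1
wrist catch_plate 0.57 [268.0, 237.0, 334.0, 339.0] 293.4 287.5
wrist lid 0.69 [216.0, 27.0, 640.0, 372.0] 418.2 181.0
wrist bolt 0.65 [314.0, 206.0, 379.0, 373.0] 357.1 284.0
wrist chest 0.89 [212.0, 23.0, 640.0, 479.0] 415.3 196.5
stud [[368.6 307.9]]
plate [[283.3 290.8]]
keeper [[356.5 403. ]]
patch [[279.9 112.6]]
top stud 0.56 [264.0, 237.0, 316.0, 260.0] 284.3 244.7
top catch_plate 0.6 [260.0, 253.0, 290.0, 275.0] 274.8 264.8
top lid 0.94 [211.0, 150.0, 331.0, 298.0] 277.6 213.0
top bolt 0.83 [262.0, 237.0, 313.0, 258.0] 284.6 244.7
top chest 0.58 [209.0, 148.0, 394.0, 304.0] 308.7 221.9
stud [[275.8 241.3]]
plate [[271.8 266.6]]
keeper [[324.3 250.7]]
patch [[223.9 260. ]]
```

View pics/wrist1.png

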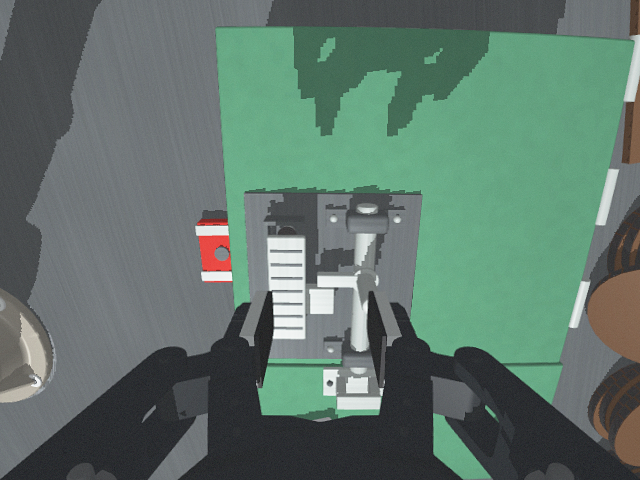

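The wrist view shows the plate centred near (287,288), as predicted. What looks like the stud is near (366,278), against a prediction of (369,308), so I'll zoom in.

```bash
python3 - <<'E'
import cv2,numpy as np
g=cv2.imread("pics/wrist1.png")[190:420,235:435]; t=cv2.imread("pics/top1.png")[220:290,240:340]
a=cv2.resize(g,(400,460),interpolation=2); b=cv2.resize(t,(400,280),interpolation=2)
b=np.vstack([b,np.zeros((180,400,3),np.uint8)]); cv2.imwrite("pics/z1.png",np.hstack([a,b]))
E
python3 -c "
from h import *
c=viewer.camera_info('wrist');print(np.round(c['R'],3).tolist(),np.round(-np.array(c['R']).T@c['t'],3),np.round(c['camera_matrix'],0).tolist(),c['k1'])"
```

```text
[[0.99, -0.141, 0.0], [-0.134, -0.94, 0.314], [-0.044, -0.311, -0.949]] [0.538 0.234 0.427] [[357.0, 0.0, 320.0], [0.0, 357.0, 236.0], [0.0, 0.0, 1.0]] -0.054715365601079875
```

View pics/z1.png

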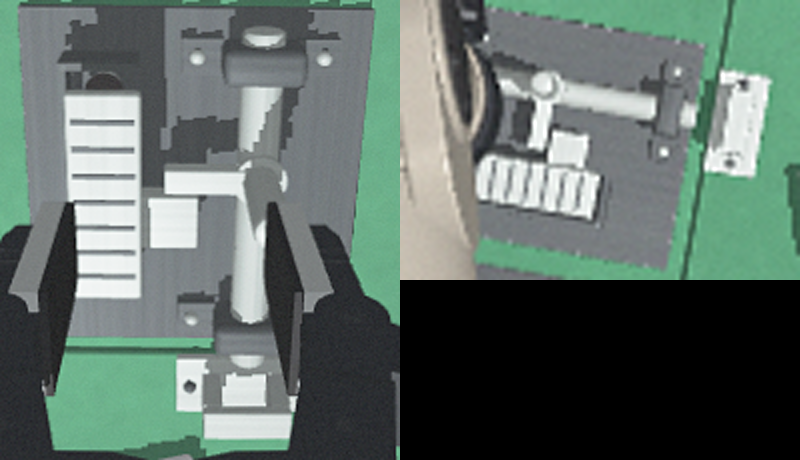

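The zoom shows the pin's top at about (368,307), exactly where predicted, and the row-278 feature was its base. The top view also agrees within 1 px. I'll lower the spread fingertips to just above the plate, left of the stud.

>>> {"name": "send_rows", "arguments": {
  "targets": [
    [[0.0,-0.01,0],0],
    [[0.0,-0.01,-0.02],0],
    [[0.0,-0.01,-0.045],0],
    [[0.0,-0.01,-0.065],0],
    [[0,-0.01,-0.076],0],
    [[0,-0.01,-0.076],0]
  ],
  "grip": 0.05
}}

```text
t: 6.32
tool_pos: [0.5268, 0.1434, 0.2088]
eef_rot: [-0.464, 0.534, -0.534, 0.463]
wrist_force: [0.4, 0.5, 0.4]
finger_gap: 0.584
```

Run:
```python
from h import *
o=ctrl.get_obs()
for k in ("t","tool_pos","eef_rot","wrist_force","finger_gap"): print(k,np.round(o[k],4))
v=np.load("v.npy"); c=viewer.camera_info("wrist"); f=viewer.grab_frame("wrist")[:,:,::-1].copy()
P={"stud":[-.045,.035,.224],"plate":[-.102,.036,.202],"pl":[-.115,.076,.202],"pr":[-.089,.076,.202]}
for k in P:
    p=proj(c,T(v,P[k]))[0]; print(k,p.round(1)); cv2.circle(f,tuple(int(a) for a in p.round()),2,(0,0,255),-1)
cv2.imwrite("pics/w2.png",cv2.resize(f[180:460,220:440],None,fx=2.1,fy=2.1,interpolation=2))
```

```text
t 6.325
tool_pos [0.5268 0.1434 0.2088]
eef_rot [-0.4641  0.534  -0.5338  0.4632]
wrist_force [0.3954 0.4509 0.3807]
finger_gap 0.5836
stud [388.9 373. ]
plate [264.5 341.2]
pl [231.3 265.8]
pr [288.7 265.9]
```

View pics/w2.png

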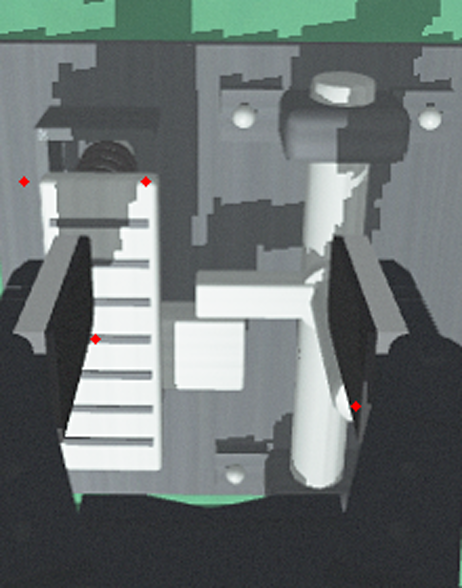

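The wrist view shows the plate about 3–4 mm nearer the hinge than predicted, and the left fingertip over its outer part. The other fingertip is just left of the stud. I'll shift 3 mm in +x, narrow the opening slightly and go down onto the plate.

>>> {"name": "send_rows", "arguments": {
  "targets": [
    [[0.003,0.002,0],0],
    [[0.003,0.002,0],0],
    [[0.003,0.002,-0.003],0],
    [[0.003,0.002,-0.006],0],
    [[0.003,0.002,-0.009],0],
    [[0.003,0.002,-0.012],0],
    [[0.003,0.002,-0.012],0]
  ],
  "grip": 0.047
}}

```text
t: 7.25
tool_pos: [0.53, 0.146, 0.1976]
eef_rot: [-0.464, 0.534, -0.534, 0.464]
wrist_force: [-1.2, -0.3, 3.7]
finger_gap: 0.551
```

>>> {"name": "send_rows", "arguments": {
  "targets": [
    [[0,0,-0.003],0],
    [[0,0,-0.006],0],
    [[0,0,-0.009],0],
    [[0,0,-0.012],0],
    [[0,0,-0.013],0],
    [[0,0,-0.013],0]
  ]
}}

```text
t: 8.0
tool_pos: [0.5304, 0.1463, 0.1889]
eef_rot: [-0.463, 0.534, -0.533, 0.465]
wrist_force: [-8.1, -0.9, 22.6]
finger_gap: 0.55
```

Run:
```python
from h import *
f=viewer.grab_frame("wrist")[:,:,::-1]
cv2.imwrite("pics/w3.png",cv2.resize(f[180:460,220:440],None,fx=2.1,fy=2.1,interpolation=2))
```

```text
(no output)
```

View pics/w3.png

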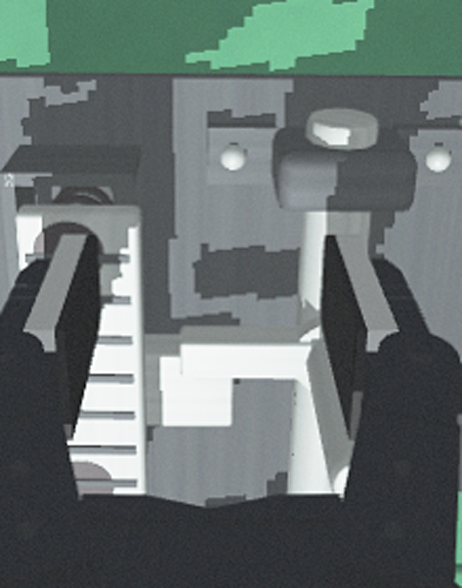

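The plate is held down with the fingertip on it, and the other fingertip sits beside the pin on the bolt line. I'll slide along chest −y, easing the press slightly.

>>> {"name": "send_rows", "arguments": {
  "targets": [
    [[-0.0006,-0.004,0.001],0],
    [[-0.0011,-0.008,0.002],0],
    [[-0.0017,-0.012,0.002],0],
    [[-0.0023,-0.016,0.002],0],
    [[-0.0028,-0.02,0.002],0],
    [[-0.0034,-0.024,0.002],0],
    [[-0.004,-0.028,0.002],0],
    [[-0.0045,-0.032,0.002],0],
    [[-0.0051,-0.036,0.002],0],
    [[-0.0056,-0.039,0.002],0],
    [[-0.0056,-0.039,0.002],0]
  ]
}}

```text
t: 9.43
tool_pos: [0.5274, 0.1153, 0.1897]
eef_rot: [-0.46, 0.534, -0.531, 0.47]
wrist_force: [-0.5, 9.9, 12.0]
finger_gap: 0.551
```

>>> {"name": "send_rows", "arguments": {
  "targets": [
    [[-0.0005,-0.004,0],0],
    [[-0.001,-0.007,0],0],
    [[-0.0014,-0.01,0],0],
    [[-0.0018,-0.013,0],0],
    [[-0.002,-0.015,0],0],
    [[-0.002,-0.015,0],0],
    [[-0.002,-0.015,0],0]
  ]
}}

```text
t: 10.3
tool_pos: [0.5255, 0.1019, 0.1896]
eef_rot: [-0.46, 0.534, -0.53, 0.471]
wrist_force: [1.3, 13.0, 12.7]
finger_gap: 0.552
```

Run:
```python
from h import *
c=viewer.camera_info("wrist"); v=np.load("v.npy")
print(ctrl.get_obs()["wrist_force"])
f=viewer.grab_frame("wrist")[:,:,::-1]; t=viewer.grab_frame("top")[:,:,::-1]
a=cv2.resize(f[180:460,220:440],(440,560),interpolation=2); b=cv2.resize(t[215:305,240:330],(360,360),interpolation=2)
cv2.imwrite("pics/w4.png",np.hstack([a,np.vstack([b,np.zeros((200,360,3),np.uint8)])]))
```

```text
[ 1.29752348 13.04299379 12.65665943]
```

View pics/w4.png

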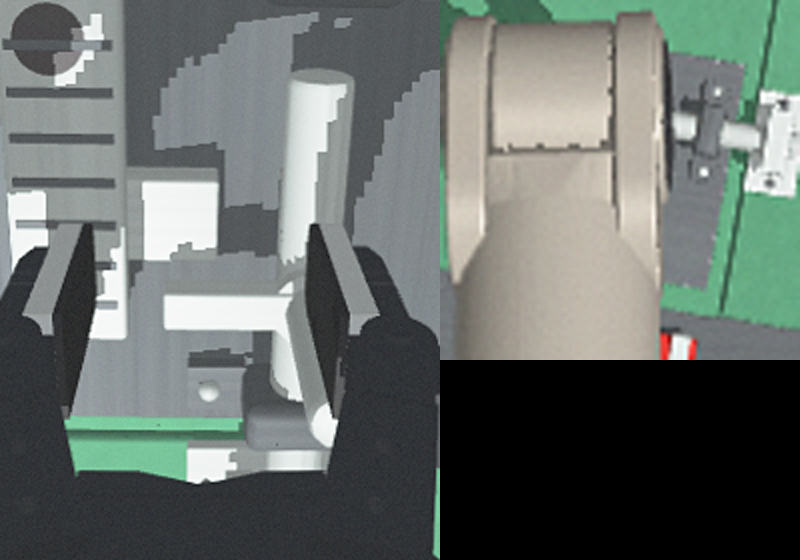

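The lug has passed the stop block and the bolt end is in the keeper. I'll push further to see whether it has stopped.

>>> {"name": "send_rows", "arguments": {
  "targets": [
    [[-0.0004,-0.003,0],0],
    [[-0.0008,-0.006,0],0],
    [[-0.001,-0.008,0],0],
    [[-0.001,-0.008,0],0],
    [[-0.001,-0.008,0],0]
  ]
}}

```text
t: 11.02
tool_pos: [0.5254, 0.1016, 0.1897]
eef_rot: [-0.459, 0.534, -0.527, 0.476]
wrist_force: [2.0, 22.1, 8.4]
finger_gap: 0.548
```

Run:
```python
from h import *
f=viewer.grab_frame("wrist")[:,:,::-1]; t=viewer.grab_frame("scene")[:,:,::-1]
a=cv2.resize(f[180:460,220:440],(440,560),interpolation=2); b=cv2.resize(t[170:260,280:370],(360,360),interpolation=2)
cv2.imwrite("pics/w5.png",np.hstack([a,np.vstack([b,np.zeros((200,360,3),np.uint8)])]))
```

```text
(no output)
```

View pics/w5.png

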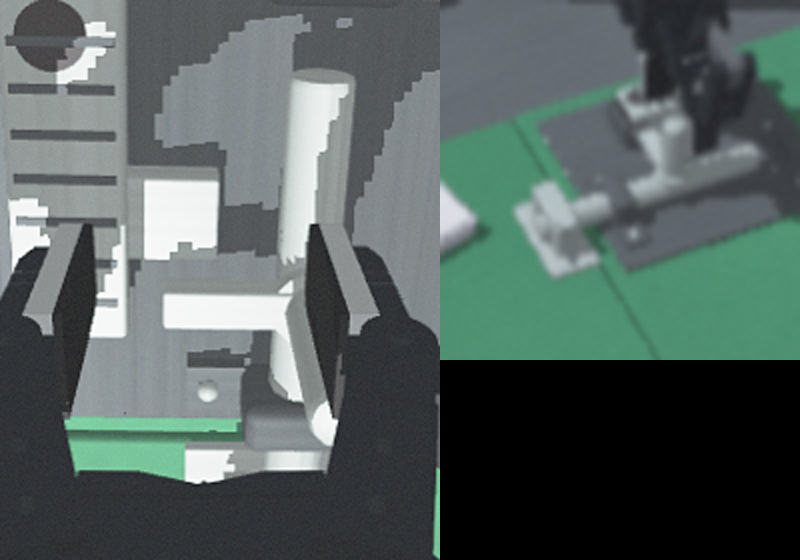

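TCP stalled while the push force rose from 13 to 22 N, and the bolt is through the keeper, so it is home. I'll ease the push and lift straight up.

>>> {"name": "send_rows", "arguments": {
  "targets": [
    [[0.001,0.006,0],0],
    [[0.0015,0.01,0.002],0],
    [[0.0015,0.012,0.008],0],
    [[0.0015,0.014,0.016],0],
    [[0.0015,0.016,0.026],0],
    [[0.0015,0.018,0.05],0],
    [[0,0.018,0.09],0],
    [[0,0.03,0.13],0],
    [[-0.03,0.08,0.15],0],
    [[-0.05,0.13,0.15],0],
    [[-0.05,0.18,0.15],0],
    [[-0.05,0.22,0.15],0],
    [[-0.05,0.22,0.15],0]
  ]
}}

```text
t: 12.75
tool_pos: [0.4705, 0.3071, 0.3351]
eef_rot: [0.466, -0.532, 0.533, -0.465]
wrist_force: [-0.5, -0.1, -0.2]
finger_gap: 0.555
```

Run:
```python
from h import *
print(ctrl.get_obs()["tool_pos"],ctrl.get_obs()["wrist_force"])
f=viewer.grab_frame("top")[:,:,::-1]; t=viewer.grab_frame("scene")[:,:,::-1]
v=np.load("v.npy"); c=viewer.camera_info("top")
print("stud home/drawn pred",proj(c,T(v,[[-.045,-.001,.224],[-.045,.035,.224]])))
print("plate px y up/down",proj(viewer.camera_info("scene"),T(v,[[-.1,.036,.202],[-.1,.036,.192]])))
a=cv2.resize(f[215:305,240:340],(400,360),interpolation=2); b=cv2.resize(t[160:250,290:390],(400,360),interpolation=2)
cv2.imwrite("pics/w6.png",np.hstack([a,b]))
```

```text
[0.47052964 0.30705576 0.33513419] [-0.48854756 -0.13040778 -0.19718804]
stud home/drawn pred [[291.53563946 243.97726377]
 [275.76437045 241.326897  ]]
plate px y up/down [[340.68218817 187.66999341]
 [340.52958968 190.65418816]]
```

View pics/w6.png

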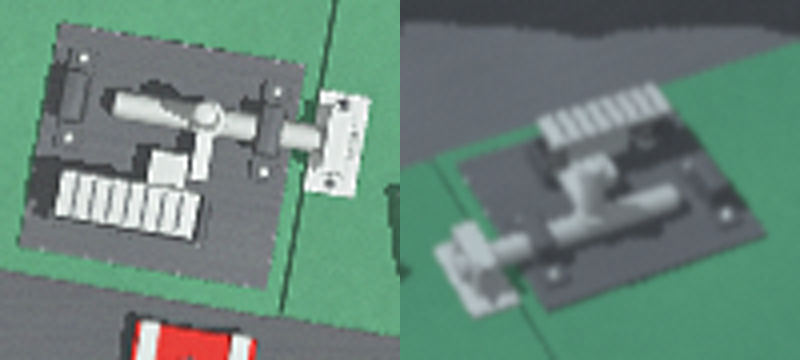

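The stud is at about (292,244.5), its predicted home position, and the stop block shows beside the lug. I'll check the plate height from two cameras.

Run:
```python
from h import *
v=np.load("v.npy"); pts={}
for n in ("top","scene"):
    f=viewer.grab_frame(n); g=cv2.cvtColor(f,cv2.COLOR_RGB2HSV); c=viewer.camera_info(n)
    d=viewer.cut_out(n,"catch_plate")
    for e in d[:2]: print(n,round(e["conf"],2),e["bbox"])
    # bright white component nearest the plate prediction
    p=proj(c,T(v,[-.1,.037,.2]))[0]
    m=((g[:,:,2]>165)&(g[:,:,1]<60)).astype(np.uint8)
    m=cv2.morphologyEx(m,cv2.MORPH_CLOSE,np.ones((3,3)))
    k,l,s,ce=cv2.connectedComponentsWithStats(m); i=1+np.argmin(np.hypot(*(ce[1:]-p).T)+1e3*(s[1:,4]<100)); print(n,p.round(1),s[i],ce[i]); 
    pts[n]=(c,ce[i])
    b=[e["bbox"] for e in d[:1]]
r=least_squares(lambda w:np.concatenate([(proj(c,w)-q).ravel() for c,q in pts.values()]),[.5,.12,.2])
print("plate world",r.x.round(4),r.fun.round(2))
```

```text
top 0.63 [254.8, 251.9, 291.8, 277.2]
top [271.6 265.7] [254 238  50  37 712] [278.02808989 258.        ]
scene 0.94 [324.1, 178.7, 355.4, 207.1]
scene [341.  188.2] [325 182  32  14 191] [339.80104712 188.34031414]
plate world [0.5149 0.1097 0.2206] [ 0.09  0.06  0.11 -0.01]
```

The scene view favours "up" (row 188.3, against 187.7 predicted up and 190.7 down). I'll confirm from the earlier wrist hover pose, where the plate-up picture can be compared directly.

>>> {"name": "send_rows", "arguments": {
  "targets": [
    [[0.015,-0.05,0],0],
    [[0.035,-0.1,-0.01],0],
    [[0.056,-0.152,-0.03],0],
    [[0.056,-0.152,-0.05],0],
    [[0.056,-0.152,-0.05],0],
    [[0.056,-0.152,-0.05],0]
  ],
  "grip": 0.042
}}

```text
t: 13.8
tool_pos: [0.5276, 0.1527, 0.2872]
eef_rot: [0.464, -0.533, 0.533, -0.465]
wrist_force: [-0.5, 0.4, 0.2]
finger_gap: 0.492
```

Run:
```python
from h import *
o=ctrl.get_obs(); print(o["tool_pos"],o["eef_rot"],o["wrist_force"])
v=np.load("v.npy"); c=viewer.camera_info("wrist"); f=viewer.grab_frame("wrist")[:,:,::-1]; cv2.imwrite("pics/wrist7.png",f)
for z in (.202,.192): print(z,proj(c,T(v,[[-.111,.076,z],[-.085,.076,z],[-.111,-.004,z],[-.085,-.004,z]])).round(1).tolist())
g=cv2.imread("pics/wrist1.png")
a=[cv2.resize(x[190:420,235:435],(400,460),interpolation=2) for x in (g,f)]
cv2.imwrite("pics/w7.png",np.hstack(a))
```

```text
[0.5276064  0.15269973 0.28719556] [ 0.46363673 -0.53342122  0.53348076 -0.46465154] [-0.45933514  0.35444749  0.15895254]
0.202 [[266.5, 232.7], [305.4, 232.8], [271.6, 335.5], [306.6, 335.6]]
0.192 [[268.5, 228.4], [305.9, 228.4], [273.2, 328.0], [307.1, 328.2]]
```

View pics/w7.png

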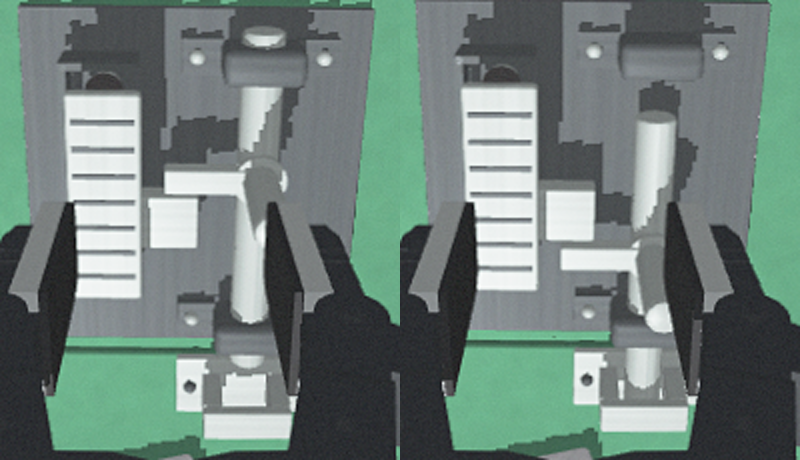

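The two pictures match apart from the bolt. The plate and stop block have the same size and position relative to the mounting plate as when up, and the lug sits past the block with the bolt in the keeper. I'll hand the job in.

```bash
python3 -c "
from workcell import ctrl
print(ctrl.close_job(), ctrl.get_obs()['t'])"
```

```text
the job is handed in; nothing more can be done
the job is handed in; nothing more can be done
```

The chest is shut and bolted, and I handed the job in at about 14 s of the 51 s allowed; no verdict was reported.

**What I did:** I pushed the lid down at the bare patch until it met its stop (about 20 N). With the fingers set 47 mm apart, one fingertip held the catch down while the other pushed the stud along. I stopped when the tool stalled and the push force rose from 13 to 22 N, with about 8 N still pressing down on the catch. Then I eased off, lifted straight up and came clear.

**Last checks:**
- **Bolt:** the top view showed the stud within about 1 pixel of its predicted home position. The wrist view showed the bolt in the keeper and the lug past the stop block.
- **Catch:** it looks the same as in the earlier wrist picture taken with it up.
- **Lid:** I checked it only by the stop force and by eye.
- **Arm:** it was clear, with the wrist force close to zero (about 0.6 N). I saw no tool or part moved, but did not measure them again.

**Checks that disagreed or failed:**
- The wrist camera put the catch plate 3–4 mm nearer the hinge than the top camera; I set the fingers to suit both.
- My automatic two-camera check of the plate height failed because the plate merged with the bolt parts in the top picture. I relied on the scene-view row (188.3, against 187.7 predicted up and 190.7 down) and the wrist comparison instead.

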